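Lean the bench tablet on its stand

ROBOT

A 7-joint arm with a two-finger parallel gripper is mounted at the origin on the work surface. World frame = base frame: x ahead of the robot, y to its left, z up, the work surface at z = 0. Lengths are in m, angles in rad, forces in N, time in s.
With the tool pointing down it reaches from about 0.35 to 0.9 m from the base axis. Payload 8.1 kg.
Tool frame: the origin (TCP) lies midway between the tips of the shut fingers; the grasp point (between the pads) lies 19 mm behind it (ctrl.grip_depth is the distance from the TCP to the grasp point, in m); z points along the fingers, y is the line along which they close (so a half turn about z gives the same grasp; the last joint's range is limited). The gripper opens to 85 mm and grips with 20 to 120 N. Pads are 22 mm wide; open, the fingers measure 114 mm over their backs; the gripper's body (76 mm by 85 mm) begins 54 mm behind the grasp point. The pads swing forward as they close: fully open they stand 13 mm farther back than shut.
Start: joints at [-1.37, 0.434, 0.025, 1.573, -0.012, 1.134, -0.075], TCP at [0.187, 0.596, 0.231] pointing down, gripper open.
Joint ranges: [-2.62, 2.62], [-0.44, 2.09], [-1.27, 1.32], [0.08, 2.57], [-1.32, 4.46], [0.12, 2], [-2.74, 2.74]. Speed limits (rad/s): [2.22, 2.22, 3.01, 3.01, 3.14, 3.14, 3.14].

INTERFACE

Orientations are given as a 3x3 rotation matrix whose columns are the frame's x, y, z axes.
In Python, from bench import telemetry, eyes, workorder, ctrl gives the robot as it stands. The module is installed in compiled form; this text tells all that it offers.
- The arm moves only by the tool move_arm, never from a script. Its argument "deltas" is one flat list of numbers, 7 for each row, row after row: the shift along the world's x, y, z as a fraction of full scale, then the turn, a rotation vector about the world's x, y, z as a fraction of full scale, then the opening in per cent of the stroke, from 0 (shut) to 100 (fully open). A call has 1 to 12 rows; each row is the pose to reach, as a shift and turn from the pose commanded when the call began; what a row does not reach only later rows make up. Full scale, the value 1, is 300 mm for a shift and 0.5 rad for a turn. A row lasts 1/8 s, in which the tool goes at most 62.5 mm and 10.7 degrees, less where a joint would pass 70% of its speed; a pose out of reach is approached as far as the arm can. A call with a number of a shift or a turn outside -1 to 1 is refused whole. A call with a gripper value outside its range is refused whole. The fingers move at their own pace and stop on an object; "force" is the grip in N (left out, the last holds). Time passes only in rows, so rows that repeat a pose let the fingers close. It gives the time, the measured TCP pose, the force, the opening and the grip force at its end, in the units of the state.
- telemetry.get_state(): the state, without advancing time (a new reading comes with each control period).
- eyes.capture(name): name is "side" or "top" or "wrist"; returns (picture, depth): 480x640x3 uint8, red, green, blue; 480x640 float32, m along the optical axis (not along the pixel's ray), 0 where there is no reading.
- eyes.camera_params(name): a dict with "vfov" (degrees; the focal length in pixels is half the picture's height over the tangent of half this angle, whatever the lens; pixels are square), "cx", "cy" (the principal point, pixels), "dist" ([k1, k2, p1, p2, k3] as OpenCV has them; the pictures are not rectified), "view" (4x4, takes a point from world to camera coordinates); the wrist camera has in their place "T_tool_cam" (4x4, takes a point from camera to tool coordinates, whose origin is the TCP and whose axes are the flange's). Camera axes: x right, y down, z forward; pixel columns grow to the right and rows downward; lengths in m; the calibration is good to about 2 mm. A picture is of the moment at which its call begins: read the wrist's pose just before it. camera_params takes no time and is no camera call.
- workorder.sign_off(): hands the job in; it is judged then, once.
The state is a dict: "time": time; "joints": joint angles; "dq": joint speeds; "joint_efforts": joint torques, N m; "ee_pos": TCP position; "ee_rot": TCP orientation; "force": force on the tool from outside, world axes, zero at the start; "moment": the same for the moment, N m; "width": finger opening in m; "finger_force": force on a finger pad.
Only numpy, scipy, OpenCV 4.12 (cv2) and the standard library are available. Lean on these libraries where they do the work, as an engineer would, in place of code of your own. Each camera call takes 0.05 s, during which the arm holds its last target. There are 200 camera calls.

TASK

Take the tablet (the largest of the slabs standing in the wooden desk sorter) and set it on the wooden tablet stand: lower edge on the seat behind the front lip, leaning back against the backrest, centred and square to the stand, with the screen facing out over the lip. Set it down without dropping it, let go, and leave the phone and the metal panel in the sorter.

Things in the scene. Friction and masses are not known exactly. Their poses are not given: they have to be found in the camera images.
- tablet: Black tablet 10 x 200 x 130 mm (x, y, z), 0.35 kg, upright on its long edge in one of the 3 grooves of a fixed wooden sorter (134 x 160 mm); ends 50 mm above the other two slabs. Grooves: 14 mm wide, floor 10 mm and wall tops 45 mm above the desk. Origin: middle of its underside. x out of the screen (at first away from the robot within 25 deg), y along its width, z up its height.
- stand: Fixed wooden stand, base 120 x 160 mm. Origin: under its centre, on the desk; x level, out over the lip (away from the robot within 25 deg), z up. Backrest and seat meet at right angles in the line x 20, z 26 mm. The backrest (y -63 to 63) leans back 20 deg: 80 mm up along (-sin20, 0, cos20). The seat runs 22 mm along (cos20, 0, sin20) to a lip 8 mm thick, 12 mm above it. Clear behind, higher up.
- phone: Flat black phone, 9 x 150 x 75 mm tall, standing on its long edge in another groove of the sorter (bystander). Origin: middle of its lower edge face; z up, x out of its screen.
- panel: Blank aluminium panel, 8 x 110 x 80 mm tall, standing on its long edge in the remaining groove of the sorter (bystander). Origin: middle of its lower edge face; z up, x across its thickness.
Mind the look-alikes: they are no part of the job. What is shaped like the tablet but purple is not meant. Of the things shaped like the stand, the wooden one is meant.

How it is judged:
At the end, for the whole second after the job is handed in: The tablet rests still on the stand: its lower edge on the seat between backrest and lip, within 20 mm of the middle sideways, its width within 10 degrees of the stand's, leaning back against the backrest at 20 degrees from vertical (10 to 30 pass), screen towards the lip (angle between tablet's own z axis and vertical between 0.1745 and 0.5236 rad and x of tablet in the frame of stand between 0.012 and 0.046 m and y of tablet in the frame of stand between -0.02 and 0.02 m and z of tablet in the frame of stand between 0.018 and 0.04 m and angle between the y axis of tablet and the y axis of stand, either way round below 0.1745 rad and x of stand in the frame of tablet below 0 m and contact force between tablet and stand above 0.5 N and linear speed of tablet below 0.02 m/s and angular speed of tablet below 0.1 rad/s); the robot touches nothing.
It fails at once if the phone is taken or pushed from its groove (moved more than 30 mm) (distance of phone from where it was at the start of the episode above 0.03 m).
It fails at once if the aluminium panel is taken or pushed from its groove (moved more than 30 mm) (distance of panel from where it was at the start of the episode above 0.03 m).
It fails at once if the tablet is dropped or falls (faster than 0.4 m/s with no finger on it) (contact force between the fingers and tablet below 0.05 N and linear speed of tablet above 0.4 m/s).
It also fails if it takes over 35 s, if anything falls off the work surface, if the arm or the gripper's body presses on something with over 40 N, if the wrist force passes 120 N, or if a joint passes its speed limit or range.

## Working session

There is one attempt and no reset: what is moved stays moved. The work goes in short steps, Python scripts to look and compute and a tool call to move; the robot and the scene stay as the last step left them, time stands still between calls to the robot, and variables do not carry over. Pictures are saved under pics/ and viewed, at most 10 in all, crops included, and the job is handed in when it is done.

Besides the shell and the picture viewer there is one more tool, called as a command line: name --argument value ..., lists and objects as JSON in quotes. move_arm: Moves the arm, as the interface text tells. Its arguments: {"type":"object","properties":{"deltas":{"type":"array"},"force":{"type":"number"}},"required":["deltas"]}

```bash
mkdir -p pics
cat > h.py <<'E'
import numpy as np, cv2
from bench import telemetry, eyes, workorder, ctrl
def cam(name):
    p=eyes.camera_params(name); f=240/np.tan(np.radians(p["vfov"])/2)
    K=np.array([[f,0,p["cx"]],[0,f,p["cy"]],[0,0,1.]]); return p,K,np.array(p["dist"],float)
def c2w(name,st=None):
    p,K,d=cam(name)
    if name!="wrist": return np.linalg.inv(np.array(p["view"]))
    T=np.eye(4);T[:3,:3]=st["ee_rot"];T[:3,3]=st["ee_pos"];return T@np.array(p["T_tool_cam"])
def cloud(name,dep,st=None):
    p,K,d=cam(name); v,u=np.mgrid[:480,:640]
    n=cv2.undistortPoints(np.stack([u.ravel(),v.ravel()],1).astype(np.float64)[:,None],K,d)[:,0]
    P=np.c_[n,np.ones(len(n))]*dep.ravel()[:,None]
    T=c2w(name,st); return (P@T[:3,:3].T+T[:3,3]).reshape(480,640,3)
def snap(name,fn=None):
    st=telemetry.get_state(); im,de=eyes.capture(name)
    if fn: cv2.imwrite("pics/"+fn,im[:,:,::-1])
    return im,de,cloud(name,de,st)
E
python3 - <<'E'
from h import *
for n in("top","side"):
    im,de,P=snap(n,n+"0.png"); np.savez(n+"0.npz",im=im,de=de,P=P)
    print(n,c2w(n).round(2).tolist(), (de>0).mean())
s=telemetry.get_state();print(s["ee_rot"],s["time"],s["width"])
E
```

```text
top [[0.0, -0.99, 0.15, 0.28], [-1.0, -0.0, 0.0, 0.08], [-0.0, -0.15, -0.99, 1.17], [0.0, 0.0, 0.0, 1.0]] 0.9959602864583333
side [[0.99, -0.09, 0.13, 0.3], [-0.16, -0.62, 0.77, -0.82], [0.01, -0.78, -0.62, 0.76], [0.0, 0.0, 0.0, 1.0]] 0.9959928385416666
[[-9.54183497e-01  2.99221936e-01 -2.94896213e-04]
 [ 2.99222055e-01  9.54182530e-01 -1.36452026e-03]
 [-1.26909580e-04 -1.39024217e-03 -9.99999026e-01]] 0.1 0.08517266874569464
```

View pics/top0.png

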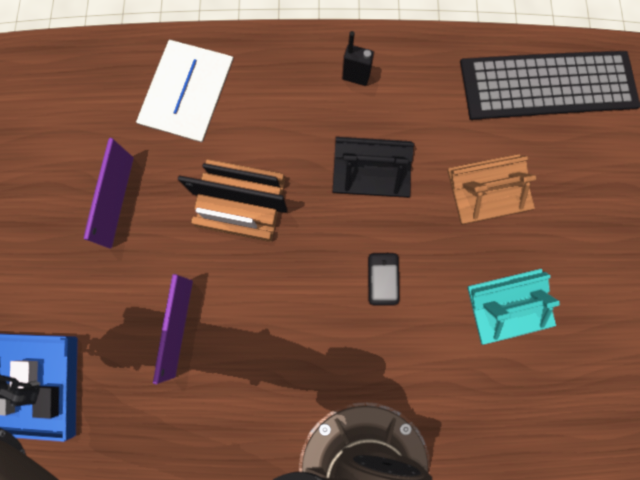

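View pics/side0.png

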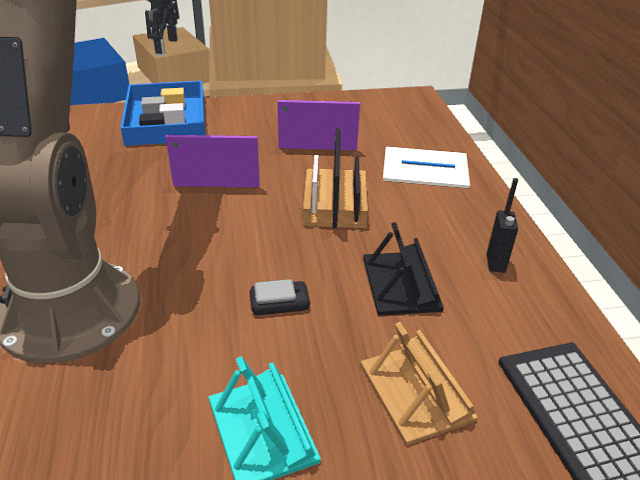

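The top view shows the tablet in the middle groove of the sorter, its top edge running from px (180,180) to (287,207), with the phone behind it and the panel in front. The wooden stand is at (492,188), and the side view at (418,385) shows its lip away from the robot. Next I measure from both depth clouds.

Run:
```python
from h import *
for n,box in(("top",(150,150,300,245)),("side",(295,120,375,235))):
    d=np.load(n+"0.npz");P=d["P"];x0,y0,x1,y1=box
    Q=P[y0:y1,x0:x1].reshape(-1,3);im=d["im"][y0:y1,x0:x1].reshape(-1,3)
    print(n,"zmax",np.percentile(Q[:,2],[50,90,99,99.8]).round(4))
    T=Q[(Q[:,2]>.128)&(Q[:,2]<.15)&(Q[:,0]>.3)]
    r=cv2.minAreaRect((T[:,:2]*1000).astype(np.float32)); print("tablet top edge",len(T),r, T[:,2].max())
    S=Q[(Q[:,2]>.07)&(Q[:,2]<.1)]; 
    for lo,hi in((.07,.125),):
        M=Q[(Q[:,2]>lo)&(Q[:,2]<hi)]; print(len(M))
# stand
for n,box in(("top",(445,150,540,225)),("side",(355,315,480,445))):
    d=np.load(n+"0.npz");P=d["P"];x0,y0,x1,y1=box
    hsv=cv2.cvtColor(d["im"],cv2.COLOR_RGB2HSV)[y0:y1,x0:x1].reshape(-1,3)
    Q=P[y0:y1,x0:x1].reshape(-1,3)
    print(n,"table z",np.median(Q[np.abs(Q[:,2])<.006,2]))
    b=(Q[:,2]>.004)&(Q[:,2]<.016);B=Q[b]
    print("base",len(B),np.percentile(B[:,2],[10,50,90]),cv2.minAreaRect((B[:,:2]*1000).astype(np.float32)))
    A=Q[Q[:,2]>.006]; print("all",cv2.minAreaRect((A[:,:2]*1000).astype(np.float32)))
    H=Q[Q[:,2]>.085]; print("top bar",len(H),H[:,2].max(),cv2.minAreaRect((H[:,:2]*1000).astype(np.float32)))
    L=Q[(Q[:,2]>.035)&(Q[:,2]<.055)&(Q[:,0]>H[:,0].mean()+.03)];
    if len(L): print("lip",len(L),L[:,2].max(),L.mean(0),cv2.minAreaRect((L[:,:2]*1000).astype(np.float32)))
```

```text
top zmax [0.0031 0.0875 0.1421 1.1729]
tablet top edge 680 ((530.3612060546875, 251.47872924804688), (198.1077423095703, 11.951620101928711), 78.83007049560547) 0.1456648600757544
1365
side zmax [0.0204 0.0752 0.1393 0.7629]
tablet top edge 250 ((529.6002197265625, 248.39886474609375), (201.62306213378906, 10.31444263458252), 77.9711685180664) 0.141585432246081
782
top table z 0.0008356185707095731
base 2284 [0.00705772 0.01211395 0.01486631] ((566.0185546875, -271.621826171875), (207.7430877685547, 160.43218994140625), 89.93936920166016)
all ((493.9252014160156, -126.07192993164062), (201.10145568847656, 558.5145263671875), 25.54161834716797)
top bar 228 1.1728823510200108 ((445.0108642578125, -108.81167602539062), (58.09039306640625, 498.3410339355469), 33.64039611816406)
lip 466 0.05488004025654103 [ 0.59605167 -0.25305682  0.04467034] ((586.6834106445312, -259.6124267578125), (47.10382080078125, 160.8849334716797), 13.623924255371094)
side table z -0.001074745009704281
base 4043 [0.00868156 0.01080315 0.01263315] ((573.2439575195312, -267.92669677734375), (156.6814422607422, 165.74327087402344), 7.831196308135986)
all ((483.9593505859375, -514.9290771484375), (696.0950927734375, 178.79942321777344), 72.94036865234375)
top bar 361 0.7628793844367556 ((450.5595703125, -528.2520751953125), (658.0227661132812, 76.86640930175781), 68.9249038696289)
lip 725 0.05496236718022507 [ 0.59127846 -0.27288576  0.04419462] ((585.1722412109375, -258.36865234375), (153.5037841796875, 88.3758773803711), 83.48890686035156)
```

Run:
```python
from h import *
R=lambda a:cv2.minAreaRect((a[:,:2]*1000).astype(np.float32))
for n,box in(("top",(440,145,545,228)),("side",(350,305,485,450))):
    d=np.load(n+"0.npz");P=d["P"];x0,y0,x1,y1=box
    Q=P[y0:y1,x0:x1]; s=(Q[...,2]>.006)&(Q[...,2]<.13)
    s=cv2.morphologyEx(s.astype(np.uint8),cv2.MORPH_OPEN,np.ones((3,3)))
    k,lab,st,_=cv2.connectedComponentsWithStats(s); i=1+np.argmax(st[1:,4]); Q=Q[lab==i]
    print(n,len(Q),"all",R(Q))
    for lo,hi in((.006,.014),(.03,.045),(.045,.06),(.088,.12)):
        A=Q[(Q[:,2]>lo)&(Q[:,2]<hi)]; print(lo,len(A),A.mean(0).round(4),A[:,2].max().round(4),R(A))
```

```text
top 4407 all ((561.6505126953125, -270.8031921386719), (121.93000030517578, 175.661376953125), 11.113133430480957)
0.006 1614 [ 0.5385 -0.2636  0.0116] 0.014 ((561.4727783203125, -271.3666687011719), (122.16155242919922, 174.6461181640625), 12.276545524597168)
0.03 667 [ 0.5873 -0.2555  0.0351] 0.045 ((561.5665893554688, -265.216064453125), (99.81773376464844, 162.0459442138672), 11.816496849060059)
0.045 337 [ 0.5818 -0.2572  0.0492] 0.06 ((562.0194091796875, -262.7125549316406), (89.35890197753906, 159.07777404785156), 10.709856033325195)
0.088 170 [ 0.5496 -0.2647  0.0981] 0.1061 ((550.8107299804688, -267.7597351074219), (16.109312057495117, 125.99526977539062), 12.494129180908203)
side 7329 all ((558.144287109375, -268.38848876953125), (120.75675201416016, 162.1016845703125), 12.034493446350098)
0.006 3864 [ 0.5395 -0.2818  0.0107] 0.014 ((558.4747924804688, -268.34259033203125), (120.81966400146484, 161.67564392089844), 11.747392654418945)
0.03 988 [ 0.5847 -0.2692  0.0367] 0.045 ((557.3878173828125, -269.61016845703125), (98.90503692626953, 161.67259216308594), 13.708325386047363)
0.045 433 [ 0.5706 -0.2767  0.0492] 0.06 ((560.9600830078125, -269.24029541015625), (85.71321868896484, 157.36878967285156), 11.648548126220703)
0.088 263 [ 0.5498 -0.2795  0.0968] 0.1023 ((548.5469360351562, -270.9258117675781), (12.689879417419434, 125.09294891357422), 12.314013481140137)
```

Tablet: centre (0.530, 0.250), top at z 0.140, yaw −11.5°. Wooden stand: (0.560, −0.268), yaw +12°. Both match the sizes given. I'll set out to a point above the tablet, turning the tool −84° on the way.

move_arm --deltas '[0.1,-0.1,0.05,0,0,-0.25,100,0.2,-0.2,0.1,0,0,-0.5,100,0.3,-0.3,0.13,0,0,-0.75,100,0.4,-0.4,0.167,0,0,-1,100,0.4,-0.4,0.167,0,0,-1,100]' --force 60

```text
time: 0.72
ee_pos: [0.3105, 0.4737, 0.2823]
ee_rot: [[-0.688, 0.725, 0.002], [0.725, 0.688, 0.0], [-0.001, 0.002, -1.0]]
force: [0.7, 0.5, 0.3]
width: 0.0852
finger_force: 0.0
```

move_arm --deltas '[0.1,-0.1,0,0,0,-0.25,100,0.2,-0.2,0,0,0,-0.5,100,0.3,-0.3,0,0,0,-0.75,100,0.4,-0.4,0,0,0,-1,100,0.4,-0.4,0,0,0,-1,100]'

```text
time: 1.35
ee_pos: [0.429, 0.3538, 0.2811]
ee_rot: [[-0.258, 0.966, 0.001], [0.966, 0.258, -0.001], [-0.002, 0.0, -1.0]]
force: [-0.8, 0.1, 0.4]
width: 0.0855
finger_force: 0.0
```

move_arm --deltas '[0.1,-0.1,0,0,0,-0.25,100,0.2,-0.2,0,0,0,-0.5,100,0.3,-0.3,0,0,0,-0.75,100,0.343,-0.352,0,0,0,-0.94,100,0.343,-0.352,0,0,0,-0.94,100,0.343,-0.352,0,0,0,-0.94,100]'

```text
time: 2.1
ee_pos: [0.5287, 0.2529, 0.281]
ee_rot: [[0.197, 0.98, -0.001], [0.98, -0.197, 0.0], [0.0, -0.001, -1.0]]
force: [-1.0, 0.5, 0.9]
width: 0.0852
finger_force: 0.0
```

Run:
```python
from h import *
s=telemetry.get_state();print(s["time"],s["ee_pos"],np.degrees(np.arctan2(s["ee_rot"][1][1],s["ee_rot"][0][1])),s["ee_rot"][2],np.round(s["joints"],2))
im,de,P=snap("wrist","w1.png")
M=(P[...,2]>.125)&(P[...,2]<.155); k,lab,stt,_=cv2.connectedComponentsWithStats(cv2.morphologyEx(M.astype(np.uint8),cv2.MORPH_OPEN,np.ones((3,3))))
for i in range(1,k):
    if stt[i,4]>200:
        Q=P[lab==i];print(stt[i],Q.mean(0),np.percentile(Q[:,2],[5,50,95]),cv2.minAreaRect((Q[:,:2]*1000).astype(np.float32)))
```

```text
2.1 [0.52866453 0.25285091 0.28097674] -11.34744619541346 [ 2.56076860e-04 -1.24646423e-03 -9.99999190e-01] [-0.89  0.35  0.49  1.63 -0.17  1.21 -0.56]
[ 314   72   16  266 3798] [0.53428233 0.26275833 0.1389189 ] [0.13680114 0.13930794 0.14063516] ((532.460205078125, 253.12933349609375), (198.76495361328125, 10.757247924804688), 78.84420013427734)
[   0  122   83   20 1146] [0.34334742 0.35564035 0.12884284] [0.12654    0.12903267 0.13034835] ((341.49237060546875, 355.94573974609375), (10.533010482788086, 67.4390640258789), 80.97272491455078)
```

View pics/w1.png

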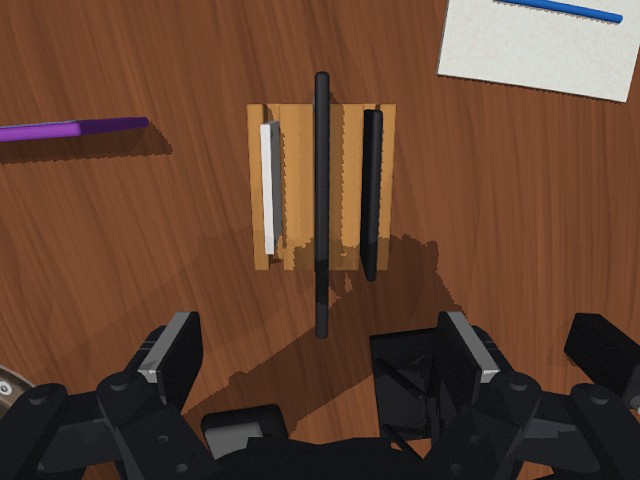

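The wrist view shows the tablet's top edge from px (322,72) to (321,338). The panel is to its left and the phone to its right, and both are clear of the fingers' path. Its centre is (0.532, 0.252) with the top at z 0.140. Next I descend and grip.

move_arm --deltas '[0.01,-0.003,-0.15,0,0,0,100,0.01,-0.003,-0.3,0,0,0,100,0.01,-0.003,-0.45,0,0,0,100,0.01,-0.003,-0.55,0,0,0,100,0.01,-0.003,-0.6,0,0,0,100,0.01,-0.003,-0.6,0,0,0,100]'

```text
time: 2.9
ee_pos: [0.5322, 0.2505, 0.101]
ee_rot: [[0.2, 0.98, -0.001], [0.98, -0.2, -0.0], [-0.001, -0.001, -1.0]]
force: [-0.6, -0.3, -0.5]
width: 0.0855
finger_force: 0.0
```

move_arm --deltas '[0,0,0,0,0,0,50,0,0,0,0,0,0,20,0,0,0,0,0,0,5,0,0,0,0,0,0,0,0,0,0,0,0,0,0,0,0,0,0,0,0,0,0,0,0,0,0,0,0]' --force 60

```text
time: 3.78
ee_pos: [0.5328, 0.2501, 0.1018]
ee_rot: [[0.201, 0.98, 0.0], [0.98, -0.201, 0.0], [0.0, -0.0, -1.0]]
force: [-2.3, 0.0, 6.2]
width: 0.0094
finger_force: 59.5
```

move_arm --deltas '[0,0,0.03,0,0,0,0,0,0,0.1,0,0,0,0,0,0,0.2,0,0,0,0,0,0,0.3,0,0,0,0,0,0,0.4,0,0,0,0,0,0,0.5,0,0,0,0,0,0,0.57,0,0,0,0,0,0,0.6,0,0,0,0,0,0,0.6,0,0,0,0]'

```text
time: 4.9
ee_pos: [0.5329, 0.2498, 0.2814]
ee_rot: [[0.202, 0.979, 0.0], [0.979, -0.202, 0.0], [0.0, 0.0, -1.0]]
force: [1.3, -0.1, -3.9]
width: 0.0095
finger_force: 58.7
```

Run:
```python
from h import *
s=telemetry.get_state();print(s["time"],s["ee_pos"],np.round(s["joints"],2),s["width"],s["finger_force"],s["force"],s["moment"])
snap("side","s2.png")
```

```text
4.9 [0.53290784 0.24984884 0.28144443] [-0.88  0.35  0.49  1.62 -0.18  1.21 -0.56] 0.009494089981344581 58.67848455905914 [ 1.26889194 -0.06373894 -3.89217814] [-0.01293919 -0.03574624  0.00817184]
```

View pics/s2.png

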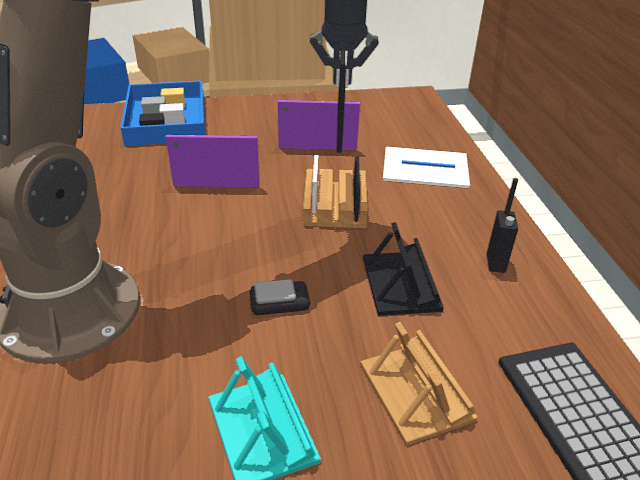

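The tablet is out and hangs upright, and the phone and panel are still in the sorter. Next I carry it over, turning +23.7°, then tilt it back 20°.

move_arm --deltas '[0,-0.04,0,0,0,0.04,0,0,-0.14,0,0,0,0.14,0,0,-0.28,0,0,0,0.28,0,0,-0.42,0,0,0,0.42,0,0,-0.56,0,0,0,0.56,0,0,-0.7,0,0,0,0.7,0,0,-0.82,0,0,0,0.8,0,0,-0.867,0,0,0,0.827,0]'

```text
time: 5.95
ee_pos: [0.5319, -0.0142, 0.2809]
ee_rot: [[-0.206, 0.979, -0.001], [0.979, 0.206, -0.001], [-0.001, -0.001, -1.0]]
force: [-0.9, 0.6, -3.3]
width: 0.0093
finger_force: 58.5
```

move_arm --deltas '[0,-0.08,-0.01,0.015,-0.07,0,0,0,-0.2,-0.03,0.03,-0.16,0,0,0,-0.34,-0.06,0.05,-0.26,0,0,0,-0.48,-0.1,0.08,-0.36,0,0,0.005,-0.62,-0.14,0.1,-0.46,0,0,0.01,-0.74,-0.17,0.12,-0.56,0,0,0.012,-0.83,-0.19,0.14,-0.64,0,0,0.012,-0.878,-0.203,0.145,-0.683,0,0,0.012,-0.878,-0.203,0.145,-0.683,0,0,0.012,-0.878,-0.203,0.145,-0.683,0,0]'

```text
time: 7.2
ee_pos: [0.5362, -0.2729, 0.2202]
ee_rot: [[-0.21, 0.919, 0.333], [0.978, 0.197, 0.072], [0.0, 0.341, -0.94]]
force: [0.2, 0.1, -3.4]
width: 0.0096
finger_force: 58.7
```

Run:
```python
from h import *
s=telemetry.get_state();print(s["time"],s["ee_pos"],np.round(s["ee_rot"],3).tolist(),np.round(s["joints"],2),s["width"],s["finger_force"],s["force"],s["moment"])
for n in("side","top","wrist"):
    im,de,P=snap(n,n+"3.png"); np.savez(n+"3.npz",im=im,de=de,P=P)
```

```text
7.2 [ 0.53615648 -0.27287853  0.22018788] [[-0.21, 0.919, 0.333], [0.978, 0.197, 0.072], [0.0, 0.341, -0.94]] [ 0.11  0.3   0.52  1.92 -0.57  0.79  1.18] 0.00963033140214565 58.699920773506165 [ 0.2415381   0.05045377 -3.36232099] [-0.1042696   0.60246816 -0.0333978 ]
```

View pics/side3.png

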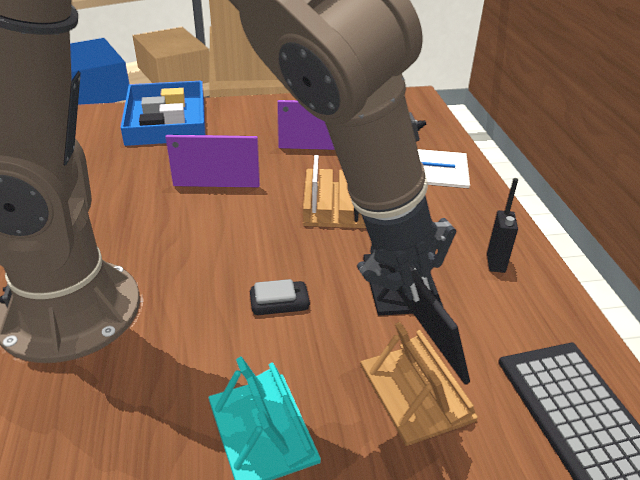

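The tablet hangs tilted over the wooden stand, its near corner at about (465,378). I check its fit in the hand and the stand's pose against the new clouds.

Run:
```python
from h import *
s=telemetry.get_state();R=np.array(s["ee_rot"]);p=np.array(s["ee_pos"])
Rt=np.c_[R[:,1],-0+np.cross(-R[:,2],R[:,1]),-R[:,2]]; o=p-.0918*Rt[:,2]
print("origin",o)
a=np.radians(12);Rs=np.array([[np.cos(a),-np.sin(a),0],[np.sin(a),np.cos(a),0],[0,0,1]]);so=np.array([.5595,-.2685,0])
print("tablet in stand",(Rs.T@(o-so)).round(4),(Rs.T@Rt).round(3).tolist())
for n in("side","top","wrist"):
    d=np.load(n+"3.npz");P=d["P"].reshape(-1,3);im=d["im"].reshape(-1,3).astype(int)
    Q=(P-o)@Rt; m=(abs(Q[:,0])<.012)&(abs(Q[:,1])<.13)&(Q[:,2]>-.02)&(Q[:,2]<.06)
    print(n,"tablet",m.sum(), [np.percentile(Q[m][:,k],[0.5,2,50,98,99.5]).round(4).tolist() for k in range(3)] if m.sum()>50 else "")
    S=(P-so)@Rs; m=(abs(S[:,0])<.09)&(abs(S[:,1])<.11)&(S[:,2]>.006)&(S[:,2]<.112)&(im[:,0]-im[:,2]>50); S=S[m]; print("  stand",len(S))
    if len(S)>50:
        for lo,hi in((.006,.014),(.035,.05),(.09,.112)):
            A=S[(S[:,2]>lo)&(S[:,2]<hi)]
            if len(A)>30: print("   ",lo,len(A),np.percentile(A[:,0],[1,50,99]).round(4),np.percentile(A[:,1],[1,99]).round(4),A[:,2].max().round(4))
```

```text
origin [ 0.56759017 -0.26584824  0.1343683 ]
tablet in stand [0.0085 0.0009 0.1344] [[0.94, -0.003, -0.342], [0.003, 1.0, -0.001], [0.342, -0.0, 0.94]]
side tablet 1035 [[-0.0094, -0.0093, -0.0085, -0.0009, 0.0], [-0.0989, -0.0985, -0.0404, 0.083, 0.0936], [0.0017, 0.0032, 0.0304, 0.0586, 0.0597]]
  stand 7369
    0.006 3889 [-0.0605 -0.023   0.0472] [-0.0794  0.0776] 0.014
    0.035 794 [-0.0448  0.0381  0.0446] [-0.0787  0.0763] 0.05
    0.09 255 [-0.0167 -0.012  -0.0059] [-0.0623  0.0621] 0.1022
top tablet 336 [[-0.0049, -0.0038, 0.0043, 0.0056, 0.0059], [-0.0417, -0.0254, 0.0544, 0.1035, 0.1036], [0.0022, 0.0044, 0.0325, 0.0591, 0.0596]]
  stand 3239
    0.006 1548 [-0.0591 -0.0249  0.0623] [-0.0759  0.0834] 0.014
    0.035 418 [-0.0444  0.0418  0.0502] [-0.0741  0.0822] 0.05
wrist tablet 0 
  stand 20300
    0.006 12702 [-0.0564 -0.0249  0.0118] [-0.0745  0.0806] 0.014
    0.035 451 [-0.0434 -0.037   0.0197] [-0.0561  0.0644] 0.05
    0.09 1232 [-0.0131 -0.0083 -0.0008] [-0.0578  0.0646] 0.1022
```

View pics/wrist3.png

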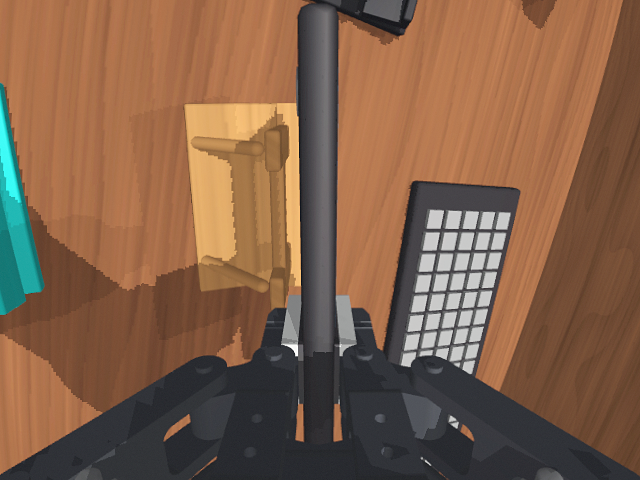

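The fit in the hand matches within about 2 mm. Next I lower the tablet to just above the seat, about 5 mm clear of the backrest.

move_arm --deltas '[0.008,0.002,-0.04,0,0,0,0,0.016,0.005,-0.1,0,0,0,0,0.024,0.007,-0.16,0,0,0,0,0.032,0.01,-0.22,0,0,0,0,0.039,0.012,-0.256,0,0,0,0,0.039,0.012,-0.256,0,0,0,0]'

```text
time: 8.1
ee_pos: [0.5478, -0.2698, 0.1425]
ee_rot: [[-0.209, 0.92, 0.333], [0.978, 0.196, 0.072], [0.001, 0.341, -0.94]]
force: [-0.4, 0.0, -2.6]
width: 0.0091
finger_force: 58.5
```

move_arm --deltas '[0.007,0.001,-0.02,0,0,0,0,0.013,0.003,-0.04,0,0,0,0,0.02,0.005,-0.06,0,0,0,0,0.027,0.006,-0.075,0,0,0,0,0.027,0.006,-0.075,0,0,0,0,0.027,0.006,-0.075,0,0,0,0]'

```text
time: 8.85
ee_pos: [0.5563, -0.2684, 0.1213]
ee_rot: [[-0.209, 0.919, 0.335], [0.978, 0.196, 0.071], [-0.001, 0.342, -0.94]]
force: [0.3, -0.4, -3.4]
width: 0.0092
finger_force: 58.7
```

Run:
```python
from h import *
s=telemetry.get_state();R=np.array(s["ee_rot"]);p=np.array(s["ee_pos"])
a=np.radians(12);Rs=np.array([[np.cos(a),-np.sin(a),0],[np.sin(a),np.cos(a),0],[0,0,1]]);so=np.array([.5595,-.2685,0])
print(s["time"],"tablet in stand",(Rs.T@(p+.0918*R[:,2]-so)).round(4),s["force"],s["width"])
im,de,P=snap("side");cv2.imwrite("pics/s4.png",cv2.resize(im[260:460,330:530,::-1],(600,600)))
```

```text
8.85 tablet in stand [0.0283 0.0008 0.0351] [ 0.26679415 -0.35579823 -3.35490362] 0.00918760011746728
```

View pics/s4.png

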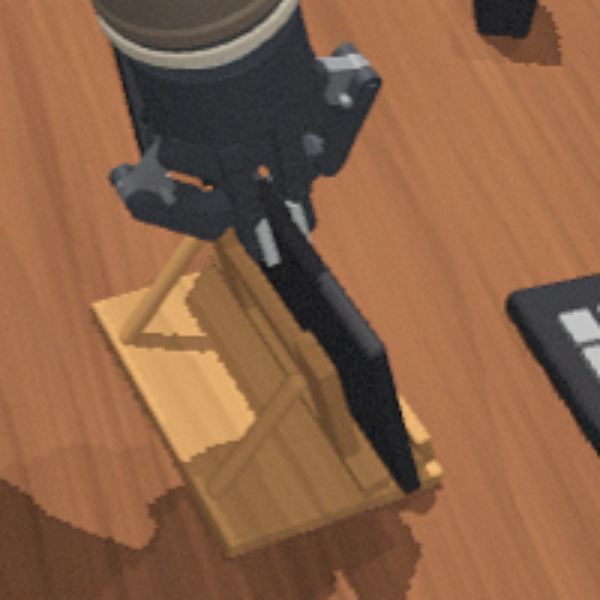

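The crop shows the tablet's lower edge between backrest and lip, its near end at crop px (410,485), with no contact yet (force unchanged). Next I ease it down.

move_arm --deltas '[0.001,0,-0.003,0,0,0,0,0.002,0,-0.006,0,0,0,0,0.003,0.001,-0.009,0,0,0,0,0.004,0.001,-0.012,0,0,0,0,0.004,0.001,-0.012,0,0,0,0]'

```text
time: 9.52
ee_pos: [0.5575, -0.2679, 0.1175]
ee_rot: [[-0.209, 0.919, 0.334], [0.978, 0.196, 0.071], [-0.0, 0.342, -0.94]]
force: [0.7, 0.3, -2.9]
width: 0.0092
finger_force: 58.7
```

move_arm --deltas '[0.001,0,-0.003,0,0,0,0,0.002,0,-0.006,0,0,0,0,0.002,0,-0.006,0,0,0,0]'

```text
time: 9.9
ee_pos: [0.5581, -0.2679, 0.1157]
ee_rot: [[-0.209, 0.919, 0.335], [0.978, 0.196, 0.071], [-0.0, 0.342, -0.94]]
force: [0.3, -0.0, -3.1]
width: 0.0094
finger_force: 58.7
```

move_arm --deltas '[0.001,0,-0.003,0,0,0,0,0.002,0,-0.006,0,0,0,0,0.002,0,-0.006,0,0,0,0]'

```text
time: 10.28
ee_pos: [0.5584, -0.268, 0.1153]
ee_rot: [[-0.209, 0.919, 0.336], [0.978, 0.196, 0.072], [0.0, 0.343, -0.939]]
force: [-9.6, 4.1, 14.3]
width: 0.009
finger_force: 61.6
```

Seat contact. I ease up 1 mm, then slide back to the backrest until it touches.

move_arm --deltas '[-0.001,0,0.004,0,0,0,0,-0.005,-0.001,0.003,0,0,0,0,-0.01,-0.002,0.001,0,0,0,0,-0.015,-0.003,-0.001,0,0,0,0,-0.015,-0.003,-0.001,0,0,0,0]'

```text
time: 10.9
ee_pos: [0.5548, -0.269, 0.1141]
ee_rot: [[-0.208, 0.919, 0.336], [0.978, 0.196, 0.071], [-0.001, 0.343, -0.939]]
force: [3.4, 0.9, -0.9]
width: 0.0089
finger_force: 59.2
```

move_arm --deltas '[-0.002,0,-0.001,0,0,0,0,-0.004,-0.001,-0.002,0,0,0,0,-0.004,-0.001,-0.002,0,0,0,0]'

```text
time: 11.28
ee_pos: [0.5547, -0.269, 0.114]
ee_rot: [[-0.209, 0.918, 0.337], [0.978, 0.197, 0.071], [-0.001, 0.344, -0.939]]
force: [7.3, 1.1, 0.4]
width: 0.0091
finger_force: 59.1
```

It is against the backrest. I take up the last millimetre down, then look before letting go.

move_arm --deltas '[0.002,0,-0.002,0,0,0,0,0.003,0,-0.004,0,0,0,0,0.003,0,-0.004,0,0,0,0]'

```text
time: 11.65
ee_pos: [0.5548, -0.269, 0.114]
ee_rot: [[-0.209, 0.918, 0.338], [0.978, 0.196, 0.072], [-0.0, 0.345, -0.939]]
force: [-4.3, 4.2, 19.4]
width: 0.009
finger_force: 62.5
```

Run:
```python
from h import *
s=telemetry.get_state();R=np.array(s["ee_rot"]);p=np.array(s["ee_pos"])
a=np.radians(12);Rs=np.array([[np.cos(a),-np.sin(a),0],[np.sin(a),np.cos(a),0],[0,0,1]]);so=np.array([.5605,-.2670,0])
print(s["time"],"tablet in stand",(Rs.T@(p+.0918*R[:,2]-so)).round(4),s["force"],s["width"])
im,de,P=snap("side");cv2.imwrite("pics/s5.png",cv2.resize(im[260:460,330:530,::-1],(600,600)))
```

```text
11.65 tablet in stand [ 0.0257 -0.0008  0.0278] [-4.29508678  4.16233844 19.41243405] 0.009015327265190777
```

View pics/s5.png

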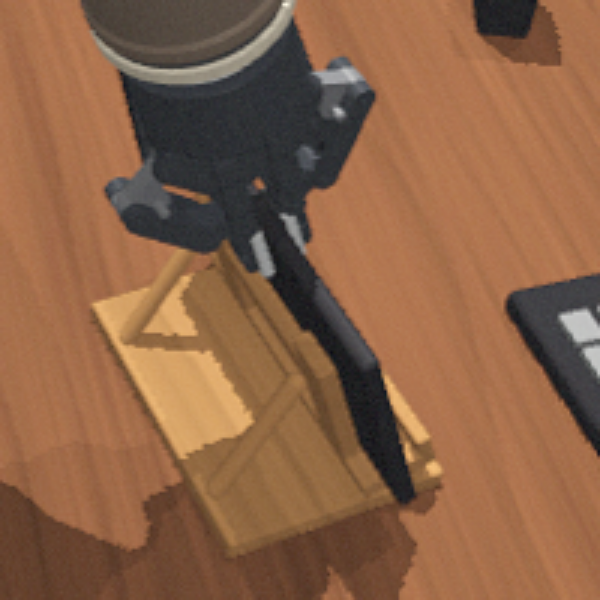

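The tablet is seated at (25.7, −0.8, 27.8) mm in the stand frame, against an ideal of (24.7, 0, 27.7). The crop shows it flush on the backrest behind the lip. Next I release slowly and back off along the tool axis.

move_arm --deltas '[0,0,0,0,0,0,15,0,0,0,0,0,0,20,0,0,0,0,0,0,30,0,0,0,0,0,0,45,0,0,0,0,0,0,45,0,0,0,0,0,0,45]' --force 20

```text
time: 12.45
ee_pos: [0.5539, -0.2691, 0.1118]
ee_rot: [[-0.209, 0.919, 0.335], [0.978, 0.196, 0.071], [-0.0, 0.342, -0.94]]
force: [0.2, 0.6, -0.5]
width: 0.0382
finger_force: 0.0
```

move_arm --deltas '[-0.015,-0.003,0.04,0,0,0,45,-0.034,-0.007,0.094,0,0,0,45,-0.067,-0.014,0.188,0,0,0,45,-0.12,-0.025,0.33,0,0,0,45,-0.17,-0.036,0.47,0,0,0,45,-0.17,-0.036,0.47,0,0,0,45]'

```text
time: 13.2
ee_pos: [0.503, -0.2822, 0.2578]
ee_rot: [[-0.206, 0.917, 0.341], [0.978, 0.195, 0.067], [-0.005, 0.348, -0.938]]
force: [0.5, -0.3, -0.7]
width: 0.0386
finger_force: 0.0
```

Run:
```python
from h import *
im,de,P=snap("side")
cv2.imwrite("pics/s6.png",im[:,:,::-1]);P=P.reshape(-1,3)
a=np.radians(12);Rs=np.array([[np.cos(a),-np.sin(a),0],[np.sin(a),np.cos(a),0],[0,0,1]]);so=np.array([.5605,-.2670,0])
S=(P-so)@Rs;m=(abs(S[:,0])<.06)&(abs(S[:,1])<.12)&(S[:,2]>.108)&(S[:,2]<.17);S=S[m]
c=S.mean(0);v=np.linalg.svd(S-c,full_matrices=False)[2]
print(len(S),"normal",v[2],"y",np.percentile(S[:,1],[1,99]),S[:,2].max(),telemetry.get_state()["time"])
```

```text
1422 normal [-0.97487241  0.00191957 -0.22275569] y [-0.09900858  0.09011647] 0.1521525776361643 13.25
```

View pics/s6.png

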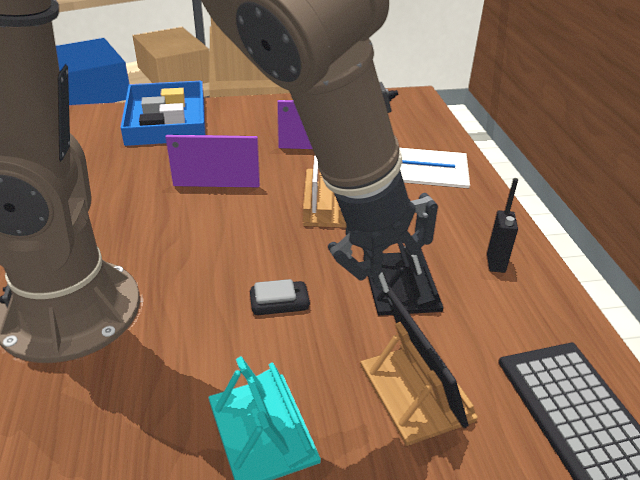

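The tablet leans on the stand behind the lip, from px (400,300) to (465,420), and the gripper is clear. I hand in.

move_arm --deltas '[0,0,0.05,0,0,0,45,0,0,0.1,0,0,0,45,0,0,0.1,0,0,0,45,0,0,0.1,0,0,0,45]'

```text
time: 13.75
ee_pos: [0.5029, -0.2797, 0.2826]
ee_rot: [[-0.209, 0.919, 0.334], [0.978, 0.197, 0.071], [-0.0, 0.342, -0.94]]
force: [-1.0, -0.2, -1.1]
width: 0.0379
finger_force: 0.0
```

```bash
python3 -c "
from bench import workorder; print(workorder.sign_off())"
```

```text
the job is handed in; nothing more can be done
None
```

The tablet is on the wooden stand, screen out over the lip and leaning on the backrest, within about 1 mm of centre by my measurement; the gripper is clear, the phone and panel were left in the sorter, and the job was handed in at about 13.8 s, though no verdict came back.

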